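# Pack the tube rack into the specimen carrier and lock its push-and-turn latch

## Task

Get the blood samples ready for the courier: set the blue tube rack with its four tubes upright into the specimen carrier, between the white rails on its floor, shut the yellow lid, then lock it by pushing the black sprung knob fully down, turning it clockwise while it is down until it stops (pointer from the green dot to the red dot), and letting it spring up into its catch. Keep the tubes in the rack and do not push or knock over the bottles and the jar standing round the carrier.

Things in the scene. Friction and masses are not known exactly. Their poses are not given: they have to be found in the camera images.
- carrier: specimen carrier, fast on the desk: grey open box 170 (x) x 144 (y) x 50 mm high, 5 mm walls, floor 8 mm above the desk, with a latch nose 64 mm wide sticking out on its -x side to x = -156 mm. Origin: centre of its underside; +x towards the lid hinge, -x towards the latch nose, z up
- rack_seat (a point): centre of the rack's seat on the carrier's floor (8 mm above the desk, over the carrier's origin; axes as the carrier's): where the rack's origin belongs, with the rack's y axis along this x axis, either way round. White rails (round tops 11 mm above the floor) leave 140 (x) x 56 (y) mm for its foot
- lid_hinge (a point): middle of the lid's hinge line, 84 mm along the carrier's x from its origin, 50.5 mm above the desk; the line runs along the carrier's y; axes as the carrier's
- lid (a joint): angle of the yellow lid, rad: 0 shut, 1.57 upright, stops at 1.85. A cover 168 mm deep from the hinge line, 144 wide, 58 high; its nose (68 mm wide, 6 mm thick, at rim height) reaches 241 mm from the hinge line. Stiff hinge: stays where it is left, 3 to 5 N at the front closes it. Shut, its flat top is 108 mm above the desk
- lid_front (a point): middle of the front edge of the cover's flat top: 168 mm from the hinge line, 58 mm above the rim plane; it moves with the lid. Its axes: x from the front to the hinge, y along the hinge line, z out of the lid's top
- knob_grip (a point): point on the axis (z) of the black knob on the lid's nose, 214 mm from the hinge line; turns with the knob. It lies 21 mm above the round skirt (diameter 48 mm) and 4 mm below the top of the grip bar, 44 x 12 x 25 mm high, which lies 35 deg anticlockwise (from above) of this x axis. Lid shut, knob up: 99 mm above the desk. The cover's front wall is 46 mm from the axis
- latch_plunger (a joint): how far the knob is pushed down, m: 0 up, 0.012 fully down; spring 4 N at the top, 10 N fully down. A T-shaped foot under it drops into a slot of the carrier as the lid shuts; it can turn only with the knob more than 10 mm down, and springs up to about 0.005 when locked
- latch_knob (a joint): turn of the knob, rad: 0 open (bar points to the green dot), 1.22 fully turned clockwise seen from above (red dot, locked)
- rack: blue tube rack, 48 (x) x 132 (y) x 62 mm, with two long rails each side (26 to 30 mm and 58 to 62 mm above its foot); origin: centre of its underside, y along its length. Four capped tubes stand in its corner holes and rise to 89 mm above its foot; its middle is free, so it can be gripped there across its 48 mm width. 185 g loaded
- tube_1: capped sample tube, 16 x 84 mm, in the rack at x -10.5, y -52.5 mm; origin: its lower end (5 mm above the rack's foot), z along the tube
- tube_2: as tube_1, at x +10.5, y -52.5 mm
- tube_3: as tube_1, at x -10.5, y +52.5 mm
- tube_4: as tube_1, at x +10.5, y +52.5 mm
- amber_bottle: brown bottle with gold cap, 51 mm diameter, 120 mm high, standing beside the carrier; origin: centre of its underside. Bystander
- specimen_jar: clear jar with red lid, 63 mm diameter, 66 mm high, standing beside the carrier; origin: centre of its underside. Bystander
- wash_bottle: white bottle with brown cap, 84 mm diameter, 180 mm high, standing beside the carrier; origin: centre of its underside. Bystander
Not all that is in view belongs to the job. Of the things like the rack, leave any that is pink; of the rest the larger one is meant.

How it is judged:
On the way, in this order (a step that is already met when the one before it is completed fails the run):
1. the rack stands in its seat in the carrier, upright and let go, lid still open (horizontal distance between rack and rack_seat below 0.01 m and z of rack in the frame of rack_seat below 0.003 m and angle between rack's own z axis and vertical below 0.06 rad and contact force between the fingers and rack below 0.1 N and value of joint lid above 0.5 rad), for 0.2 s.
2. the lid is shut over the rack (value of joint lid below 0.03 rad), for 0.1 s.
At the end, for the whole second after the job is handed in: lid shut within 0.02 rad; knob past 1.0 rad and sprung up to 3.5-7 mm down; rack at rest in its seat (within 10 mm, foot within 3 mm of the floor, tilt under 0.06 rad); the four tubes down in it (end under 10 mm above its foot) and within 0.2 rad of upright (value of joint lid below 0.02 rad and value of joint latch_knob above 1 rad and value of joint latch_plunger between 0.0035 and 0.007 m and horizontal distance between rack and rack_seat below 0.01 m and z of rack in the frame of rack_seat below 0.003 m and angle between rack's own z axis and vertical below 0.06 rad and z of each of tube_1, tube_2, tube_3, tube_4 in the frame of rack below 0.01 m and angle between each of tube_1, tube_2, tube_3, tube_4's own z axis and vertical below 0.2 rad and linear speed of rack below 0.02 m/s and velocity of joint latch_knob below 0.1 rad/s); the robot touches nothing.
It fails at once if the amber bottle is pushed more than 25 mm or knocked over (distance of amber_bottle from where it was at the start of the episode above 0.025 m or angle between amber_bottle's own z axis and vertical above 0.4 rad).
It fails at once if the specimen jar is pushed more than 25 mm or knocked over (distance of specimen_jar from where it was at the start of the episode above 0.025 m or angle between specimen_jar's own z axis and vertical above 0.4 rad).
It fails at once if the wash bottle is pushed more than 25 mm or knocked over (distance of wash_bottle from where it was at the start of the episode above 0.025 m or angle between wash_bottle's own z axis and vertical above 0.4 rad).
It fails at once if a tube falls out of the rack or the rack is tipped over (angle between any of tube_1, tube_2, tube_3, tube_4, rack's own z axis and vertical above 0.7 rad).
It also fails if it takes over 67 s, if anything falls off the work surface, if the arm or the gripper's body presses on something with over 40 N, if the wrist force passes 120 N, or if a joint passes its speed limit or range.

## Robot

A 6-joint arm with a two-finger parallel gripper is mounted at the origin on a cart in front of the work surface, level with it; the furniture and walls round the work are solid. World frame = base frame: x ahead of the robot, y to its left, z up, the work surface at z = 0. Lengths are in m, angles in rad, forces in N, time in s.
With the tool pointing down it reaches from about 0.35 to 0.775 m from the base axis. Payload 5.5 kg.
Tool frame: the origin (TCP) lies between the finger pads; the fingertips stand 17 mm ahead of it and the grasp point (between the pads) lies 2 mm behind it (env.finger_overhang is the distance from the TCP to the fingertips, in m); z points along the fingers, y is the direction in which the jaws open and shut (so a half turn about z gives the same grasp; the last joint's range is limited). The gripper opens to 85 mm and grips with 20 to 120 N. Pads are 22 mm wide; open, the fingers measure 114 mm over their backs; the gripper's body (76 mm by 85 mm) begins 54 mm behind the grasp point. The pads swing forward as they close: fully open they stand 13 mm farther back than shut.
Start: joints at [1.087, 0.313, 0.046, 1.304, 0, 1.431], TCP at [0.194, 0.541, 0.248] pointing down, gripper open.
Joint ranges: [-2.76, 2.76], [-0.86, 1.69], [-1.03, 1.26], [-2.2, 2.34], [-1.47, 1.5], [-3.14, 3.14]. Speed limits (rad/s): [2.57, 2.57, 3.14, 3.14, 3.14, 3.14].

## Interface

Orientations are given as a unit quaternion [w, x, y, z].
In Python, from workcell import env gives the robot as it stands. The module is installed in compiled form; this text tells all that it offers.
- The arm moves only by the tool arm_command, never from a script. Its argument "moves" is a list of rows, each a list of 5 numbers: the closure, from 0 (fully open) to 1 (shut), then the shift along the tool's x, y, z in mm, then the turn about the tool's z in rad. In form: [[fingers, dx, dy, dz, turn], ...]. A call has 1 to 12 rows; each row is the pose to reach, as a shift and turn from the pose commanded when the call began, along the tool's axes at that moment; what a row does not reach only later rows make up. A row lasts 1/10 s, in which the tool goes at most 50 mm and 8.59 degrees, less where a joint would pass 70% of its speed; a pose out of reach is approached as far as the arm can. A call with a gripper value outside its range is refused whole. The fingers move at their own pace and stop on an object; "squeeze" is the grip in N (left out, the last holds). Time passes only in rows, so rows that repeat a pose let the fingers close. It gives the time, the measured TCP pose, the force and the opening at its end, in the units of the state.
- env.get_state(): the state, without advancing time (a new reading comes with each control period).
- env.read_camera(name): name is "scene" or "top" or "wrist"; returns (picture, depth): 420x560x3 uint8, blue, green, red; 420x560 float32, m along the optical axis (not along the pixel's ray), 0 where there is no reading.
- env.get_calibration(name): a dict with "fx", "fy", "cx", "cy" (pixels), "k1" (the pictures are not rectified: a ray, as slopes to the right and down, at radius r is drawn at 1 + k1 r^2 times it, then the intrinsics apply), "pose" (4x4, takes a point from camera to world coordinates). Camera axes: x right, y down, z forward; pixel columns grow to the right and rows downward; lengths in m; the calibration is good to about 2 mm. A picture is of the moment at which its call begins: read the wrist's pose just before it. get_calibration takes no time and is no camera call; for the wrist camera it gives the pose at the moment of the call.
- env.hand_in(): hands the job in, once; it reports no verdict.
The state is a dict: "clock": time; "joint_pos": joint angles; "qvel": joint speeds; "tau": joint torques, N m; "tcp_pos": TCP position; "orientation": TCP orientation; "wrist_force": force on the tool from outside, world axes, zero at the start; "ft_torque": the same for the moment, N m; "finger_gap": finger opening in m.
Only numpy, scipy, OpenCV 4.12 (cv2) and the standard library are available. Lean on these libraries where they do the work, as an engineer would, in place of code of your own. Each camera call takes 0.05 s, during which the arm holds its last target. There are 200 camera calls.

## Working session

There is one attempt and no reset: what is moved stays moved. The work goes in short steps, Python scripts to look and compute and a tool call to move; the robot and the scene stay as the last step left them, time stands still between calls to the robot, and variables do not carry over. Pictures are saved under pics/ and viewed, about 8 in all and at most 12, crops included, and the job is handed in when it is done.

Besides the shell and the picture viewer there is one more tool, called after "Emit:" by a JSON object that holds its "name" and its "arguments". arm_command: Moves the arm, as the interface text tells. Its arguments: {"type":"object","properties":{"moves":{"type":"array","items":{"type":"array","items":{"type":"number"}}},"squeeze":{"type":"number"}},"required":["moves"]}

```bash
mkdir -p pics
cat > h.py <<'E'
import numpy as np, cv2
from workcell import env
def shot(name):
    cal=env.get_calibration(name); im,d=env.read_camera(name); return im,d,cal
def cloud(d,cal):
    h,w=d.shape; u,v=np.meshgrid(np.arange(w,dtype=float),np.arange(h,dtype=float))
    K=np.array([[cal['fx'],0,cal['cx']],[0,cal['fy'],cal['cy']],[0,0,1]])
    # drawn = (1+k1 r^2) * ray
    p=cv2.undistortPoints(np.stack([u.ravel(),v.ravel()],1)[:,None],K,np.array([cal['k1'],0,0,0.]))[:,0]
    P=np.stack([p[:,0]*d.ravel(),p[:,1]*d.ravel(),d.ravel()],1)
    T=np.array(cal['pose']); W=P@T[:3,:3].T+T[:3,3]
    W[d.ravel()<=0]=np.nan
    return W.reshape(h,w,3)
E
python3 - <<'E'
from h import *
for n in ['scene','top']:
    im,d,c=shot(n); cv2.imwrite(f'pics/{n}0.png',im); np.savez(f'{n}0.npz',im=im,W=cloud(d,c)); print(n,np.round(c['pose'],3).tolist())
print(env.get_state())
E
```

```text
scene [[0.867, -0.267, 0.421, -0.005], [-0.498, -0.457, 0.737, -1.151], [-0.004, -0.848, -0.529, 0.757], [0.0, 0.0, 0.0, 1.0]]
top [[-0.002, -0.997, 0.082, 0.473], [-1.0, -0.0, -0.028, -0.206], [0.028, -0.082, -0.996, 1.043], [0.0, 0.0, 0.0, 1.0]]
{'clock': 0.1, 'joint_pos': array([1.08746519e+00, 3.13925438e-01, 4.50839999e-02, 1.30359053e+00,
       2.78152265e-05, 1.43115696e+00]), 'qvel': array([ 1.06678323e-04,  2.54480448e-05,  2.34523697e-03, -2.14797864e-04,
        9.25011701e-06,  9.31596419e-04]), 'tau': array([ 2.43171977e-03, -4.81722522e+01,  2.99245709e+01,  1.27548014e-02,
       -2.07115545e-04,  1.60278762e-05]), 'tcp_pos': array([0.19357774, 0.54098277, 0.24749442]), 'orientation': array([-2.63877879e-04,  1.71001289e-01,  9.85270465e-01, -7.74203625e-04]), 'wrist_force': array([-0.6639588 , -0.53750287, -0.52126762]), 'ft_torque': array([-0.02806459, -0.01983874,  0.05231753]), 'finger_gap': 0.08553159687483221}
```

View pics/top0.png

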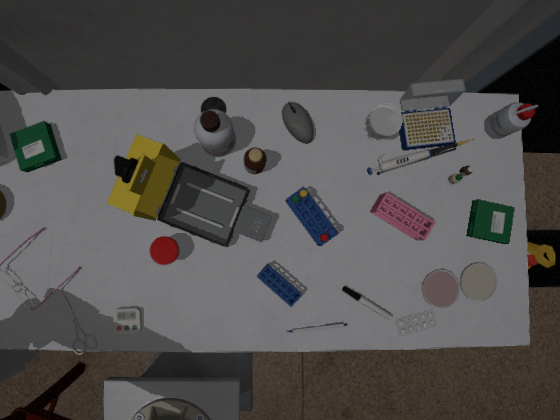

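View pics/scene0.png

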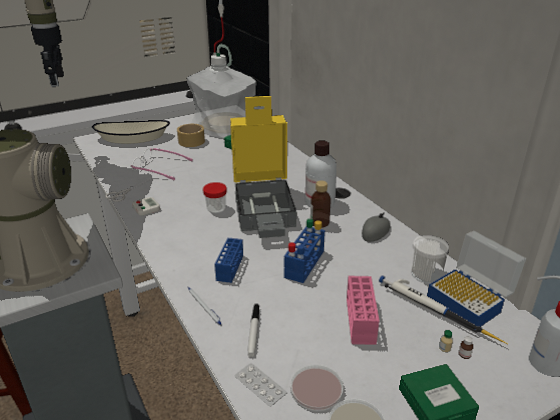

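Top view: candidates are the blue rack at (313,216) with capped tubes, a smaller blue one without tubes at (282,283), and a pink one at (403,216). The larger blue rack with tubes fits. The carrier is at (205,203) with its lid open to upper left, the jar at (165,250), the wash bottle at (214,130) and the amber bottle at (255,160).

Run:
```python
from h import *
z=np.load('top0.npz'); im=z['im']; W=z['W']
cv2.imwrite('pics/crop1.png',cv2.resize(im[90:310,90:350],None,fx=3,fy=2.7,interpolation=cv2.INTER_CUBIC))
hsv=cv2.cvtColor(im,cv2.COLOR_BGR2HSV)
def rep(name,u0,u1,v0,v1,zl,zh,m=None):
    w=W[v0:v1,u0:u1].reshape(-1,3); k=(w[:,2]>zl)&(w[:,2]<zh)
    if m is not None: k&=m[v0:v1,u0:u1].ravel()
    p=w[k]; r=cv2.minAreaRect((p[:,:2]*1000).astype(np.float32)); (c,R)=cv2.minEnclosingCircle((p[:,:2]*1000).astype(np.float32))
    print(name,len(p),'rect',np.round(r[0],1),np.round(r[1],1),round(r[2],1),'circ',np.round(c,1),round(R,1),'zmax',round(p[:,2].max(),3), 'z50',round(np.median(p[:,2]),3))
blue=(hsv[...,0]>100)&(hsv[...,0]<130)&(hsv[...,1]>100)
rep('rack rails',280,348,180,250,.052,.068,blue)
rep('rack all',280,348,180,250,.015,.1,)
rep('small',250,310,255,310,.01,.1,blue)
rep('carrier rim',150,250,150,250,.042,.056)
rep('carrier+nose',150,280,150,250,.03,.056)
rep('jar',145,185,230,270,.05,.08)
rep('amber',240,270,140,176,.1,.14)
rep('wash',190,240,100,160,.1,.2)
rep('lid',105,185,130,220,.1,.4)
red=W[130:220,105:185].reshape(-1,3);print(np.nanmin(red,0),np.nanmax(red,0))
```

```text
rack rails 643 rect [ 531.7 -323.7] [131.   48.2] 35.9 circ [ 531.6 -323.6] 68.6 zmax 0.067 z50 0.061
rack all 1115 rect [ 532.  -323.5] [131.9  48.6] 35.8 circ [ 531.9 -323. ] 69.3 zmax 0.091 z50 0.061
small 531 rect [ 376.1 -249.8] [103.   35.8] 48.8 circ [ 377.7 -249.9] 52.9 zmax 0.052 z50 0.046
carrier rim 2079 rect [570.9 -70.8] [225.1 225.3] 1.3 circ [578.8 -79.3] 139.9 zmax 0.056 z50 0.051
carrier+nose 2724 rect [574.4 -93. ] [224.9 272.1] 3.7 circ [575.4 -93.9] 153.2 zmax 0.056 z50 0.05
jar 672 rect [455.2   5.3] [62.3 62.2] 0.1 circ [454.6   5.9] 32.0 zmax 0.07 z50 0.065
amber 163 rect [ 658.2 -195.8] [28.2 27.7] 42.9 circ [ 659.1 -195.7] 14.8 zmax 0.122 z50 0.119
wash 1142 rect [ 716.9 -107.4] [76.3 80.6] 40.9 circ [ 717.9 -106. ] 40.9 zmax 0.181 z50 0.135
lid 2525 rect [601.8  27.8] [ 63.3 150. ] 67.6 circ [600.5  25.6] 78.7 zmax 0.294 z50 0.219
[ 0.52196622 -0.03377465 -0.00732459] [0.74349437 0.16957123 0.29373506]
```

View pics/crop1.png

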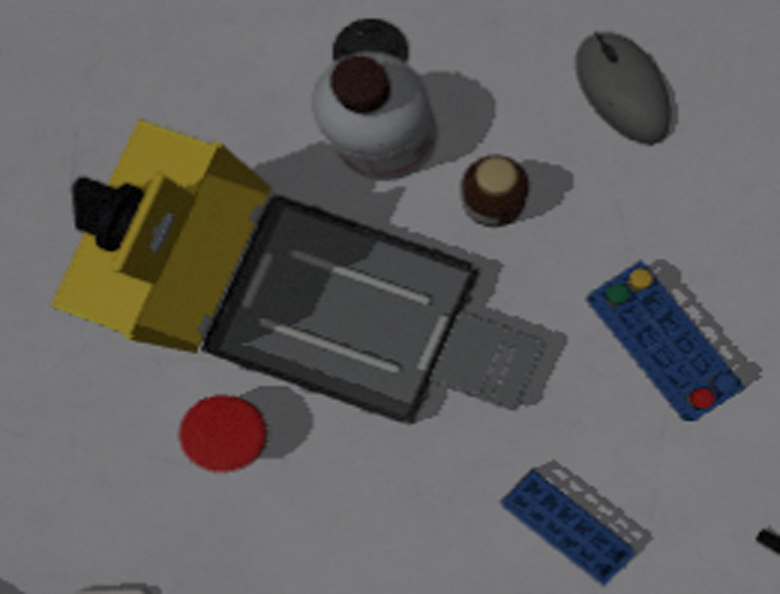

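Confirmed in the crop: the blue rack at (313,216), 131 x 48 mm, with four capped tubes. The other blue one is 103 x 36 mm and has no tubes.

```bash
cat >> h.py <<'E'
from scipy.spatial.transform import Rotation as R
def to(p,yaw,base=None):
    """tool-frame shift (mm) and turn to bring TCP to p (mm, world) with tool y at yaw deg"""
    s=env.get_state(); q=s['orientation']; r=R.from_quat([q[1],q[2],q[3],q[0]]).as_matrix()
    t=s['tcp_pos']*1000; y0=np.degrees(np.arctan2(r[1,1],r[0,1]))
    d=(yaw-y0+180)%360-180
    print('tcp',np.round(t,1),'yaw',round(y0,1),'shift',np.round(r.T@(np.array(p)-t),1),'turn',round(-np.radians(d),3), 'gap',round(s['finger_gap'],4),'F',np.round(s['wrist_force'],1),'t',round(s['clock'],1),'j6',round(s['joint_pos'][5],2))
E
python3 - <<'E'
from h import *
z=np.load('top0.npz'); im=z['im']; W=z['W']; hsv=cv2.cvtColor(im,cv2.COLOR_BGR2HSV)
u,v=np.meshgrid(range(560),range(420))
box=(u>150)&(u<285)&(v>150)&(v<255)
def rect(k,n):
    p=(W[k][:,:2]*1000).astype(np.float32); r=cv2.minAreaRect(p); print(n,len(p),np.round(r,1) if 0 else r)
    return p
grey=hsv[...,1]<90
k=box&(W[...,2]>.042)&(W[...,2]<.056)&grey
n,lab,st,_=cv2.connectedComponentsWithStats(k.astype(np.uint8)); i=1+np.argmax(st[1:,4]); k=lab==i
p=rect(k,'rim+nose'); 
a=np.radians(69.)
for a in np.radians(np.arange(62,76,1.)):
    e=np.array([np.cos(a),np.sin(a)]);f=np.array([-e[1],e[0]]); A=p@e;B=p@f
    print(round(np.degrees(a)),np.round([A.min(),A.max(),np.ptp(A),B.min(),B.max(),np.ptp(B)],1), 'spread')
# white rails
w=box&(W[...,2]>.013)&(W[...,2]<.026)&(hsv[...,2]>120)&grey
n,lab,st,_=cv2.connectedComponentsWithStats(w.astype(np.uint8))
for i in range(1,n):
    if st[i,4]>8: rect(lab==i,'rail')
to((531.7,-323.6,160),126)
E
```

```text
rim+nose 1544 ((547.8681030273438, -107.60649108886719), (246.11795043945312, 148.93124389648438), 68.69221496582031)
62 [  37.2  291.   253.8 -610.2 -450.1  160.1] spread
63 [  28.1  280.9  252.8 -612.2 -454.7  157.5] spread
64 [  19.   270.7  251.8 -614.2 -459.1  155.1] spread
65 [   9.7  260.5  250.7 -616.  -463.4  152.6] spread
66 [ 5.000e-01  2.501e+02  2.496e+02 -6.180e+02 -4.673e+02  1.507e+02] spread
67 [  -8.7  239.7  248.4 -619.9 -470.8  149.1] spread
68 [ -17.9  229.2  247.1 -622.4 -474.   148.4] spread
69 [ -27.3  219.   246.3 -624.7 -475.5  149.2] spread
70 [ -37.2  210.3  247.5 -627.4 -476.8  150.5] spread
71 [ -47.2  201.6  248.7 -630.5 -478.   152.4] spread
72 [ -57.2  192.8  249.9 -633.6 -479.1  154.4] spread
73 [ -67.2  183.9  251.1 -636.4 -480.   156.4] spread
74 [ -77.2  175.   252.2 -639.1 -480.8  158.3] spread
75 [ -87.2  166.   253.2 -641.6 -481.   160.6] spread
tcp [193.6 541.  247.5] yaw 70.3 shift [-609.7 -699.9   88.5] turn -0.972 gap 0.0855 F [-0.7 -0.5 -0.5] t 0.1 j6 1.43
```

Emit:
{"name": "arm_command", "arguments": {"moves": [[0,-30,-35,0,-0.05],[0,-60,-70,0,-0.1],[0,-90,-105,0,-0.15],[0,-120,-140,0,-0.2],[0,-150,-175,0,-0.25],[0,-180,-210,0,-0.3],[0,-210,-245,0,-0.35],[0,-240,-280,0,-0.4],[0,-270,-315,0,-0.45],[0,-300,-350,0,-0.5],[0,-330,-385,0,-0.55],[0,-360,-420,0,-0.6]]}}

```text
clock: 1.3
tcp_pos: [0.3912, 0.0228, 0.2482]
orientation: [0.0, -0.129, 0.992, 0.0]
wrist_force: [0.9, 0.2, -0.2]
finger_gap: 0.0854
```

```bash
python3 -c "
from h import *
to((531.7,-323.6,200),126)"
```

```text
tcp [391.2  22.8 248.2] yaw 104.8 shift [ -47.4 -370.7   48.2] turn -0.37 gap 0.0854 F [ 0.9  0.2 -0.2] t 1.3 j6 -0.41
```

Emit:
{"name": "arm_command", "arguments": {"moves": [[0,-5,-35,0,-0.05],[0,-10,-70,0,-0.1],[0,-15,-105,0,-0.15],[0,-20,-140,0,-0.2],[0,-25,-175,10,-0.25],[0,-30,-210,20,-0.3],[0,-35,-245,30,-0.35],[0,-40,-280,40,-0.37],[0,-45,-310,48,-0.37],[0,-47,-340,48,-0.37],[0,-47,-350,48,-0.37],[0,-47,-350,48,-0.37]]}}

```text
clock: 2.5
tcp_pos: [0.5252, -0.303, 0.1994]
orientation: [-0.0, -0.307, 0.952, 0.001]
wrist_force: [0.2, 0.9, -0.6]
finger_gap: 0.0853
```

```bash
python3 -c "
from h import *
to((531.7,-323.6,200),126)
im,d,c=shot('wrist'); W=cloud(d,c); cv2.imwrite('pics/w1.png',im)
hsv=cv2.cvtColor(im,cv2.COLOR_BGR2HSV)
k=(hsv[...,0]>100)&(hsv[...,0]<130)&(hsv[...,1]>100)&(W[...,2]>.052)&(W[...,2]<.068)
p=(W[k][:,:2]*1000).astype(np.float32); print(len(p),cv2.minAreaRect(p))
"
```

```text
tcp [ 525.2 -303.   199.4] yaw 125.8 shift [  6.8 -20.6  -0.6] turn -0.004 gap 0.0853 F [ 0.2  0.9 -0.6] t 2.5 j6 -1.28
3837 ((532.9862060546875, -326.0764465332031), (129.2047882080078, 46.310211181640625), 35.77164840698242)
```

View pics/w1.png

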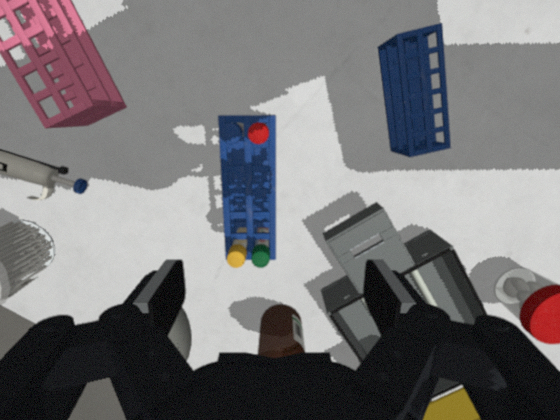

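Emit:
{"name": "arm_command", "arguments": {"moves": [[0,7,-22,0,0],[0,7,-22,30,0],[0,7,-22,60,0],[0,7,-22,90,0],[0,7,-22,115,0],[0,7,-22,135,0],[0,7,-22,148,0],[0,7,-22,154,0],[0,7,-22,154,0],[0,7,-22,154,0]]}}

```text
clock: 3.55
tcp_pos: [0.5332, -0.3241, 0.0474]
orientation: [0.0, -0.308, 0.951, -0.001]
wrist_force: [0.7, 0.5, 0.6]
finger_gap: 0.0853
```

```bash
python3 -c "
from h import *
to((532.5,-325,45),125.8)
print(env.finger_overhang)"
```

```text
tcp [ 533.2 -324.1   47.4] yaw 125.9 shift [ 1.1 -0.3  2.4] turn 0.002 gap 0.0853 F [0.7 0.5 0.6] t 3.5 j6 -1.3
0.017
```

Close and lift.

Emit:
{"name": "arm_command", "arguments": {"moves": [[0.3,0,0,1,0],[0.6,0,0,1,0],[1,0,0,1,0],[1,0,0,1,0],[1,0,0,1,0],[1,0,0,1,0],[1,0,0,1,0],[1,0,0,1,0],[1,0,0,1,0]], "squeeze": 40}}

```text
clock: 4.45
tcp_pos: [0.533, -0.3244, 0.046]
orientation: [0.0, -0.308, 0.951, -0.001]
wrist_force: [0.2, -0.5, 6.5]
finger_gap: 0.047
```

Emit:
{"name": "arm_command", "arguments": {"moves": [[1,0,0,-5,0],[1,0,0,-15,0],[1,0,0,-30,0],[1,0,0,-45,0],[1,0,0,-60,0],[1,0,0,-75,0],[1,0,0,-90,0],[1,0,0,-105,0],[1,0,0,-120,0],[1,0,0,-130,0],[1,0,0,-135,0],[1,0,0,-135,0]]}}

```text
clock: 5.65
tcp_pos: [0.5328, -0.3241, 0.1808]
orientation: [0.0, -0.308, 0.951, -0.0]
wrist_force: [0.2, -0.6, -1.9]
finger_gap: 0.0469
```

```bash
python3 -c "
from h import *
to((560,-75,180),158.6)
"
```

```text
tcp [ 532.8 -324.1  180.8] yaw 125.9 shift [-168.1  185.9    0.7] turn -0.571 gap 0.0469 F [ 0.2 -0.6 -1.9] t 5.7 j6 -1.3
```

Emit:
{"name": "arm_command", "arguments": {"moves": [[1,-8,9,0,-0.04],[1,-22,24,0,-0.1],[1,-38,42,0,-0.17],[1,-54,60,0,-0.24],[1,-70,77,0,-0.32],[1,-85,94,0,-0.4],[1,-98,108,0,-0.48],[1,-105,116,0,-0.54],[1,-108,120,0,-0.57],[1,-108,120,0,-0.57],[1,-108,120,0,-0.57]]}}

```text
clock: 6.75
tcp_pos: [0.5496, -0.1635, 0.18]
orientation: [-0.0, -0.563, 0.827, 0.0]
wrist_force: [-0.1, 0.6, -2.9]
finger_gap: 0.0469
```

```bash
python3 -c "
from h import *
to((560,-75,180),158.6)
im,d,c=shot('wrist'); W=cloud(d,c); cv2.imwrite('pics/w2.png',im); np.savez('w2.npz',im=im,W=W)
"
```

```text
tcp [ 549.6 -163.5  180. ] yaw 158.5 shift [-86.1  22.7  -0. ] turn -0.002 gap 0.0469 F [-0.1  0.6 -2.9] t 6.8 j6 -1.62
```

View pics/w2.png

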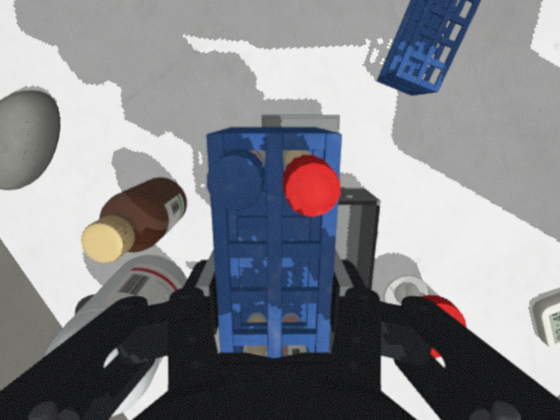

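Run:
```python
from h import *
z=np.load('w2.npz'); W=z['W']*1000
a=np.radians(68.6); e=np.array([np.cos(a),np.sin(a)]);f=np.array([-e[1],e[0]])
u,v=np.meshgrid(range(560),range(420))
k=(u>255)&(u<345)&(v>100)&(v<128)&(W[...,2]>35)&(W[...,2]<60)
p=W[k]; A=p[:,:2]@e;B=p[:,:2]@f
print('nose',len(p),np.round([A.min(),A.max(),B.min(),B.max(),np.median(p[:,2])],1))
k=(u>338)&(u<400)&(v>180)&(v<285)&(W[...,2]>44)&(W[...,2]<60)
p=W[k]; A=p[:,:2]@e;B=p[:,:2]@f
print('corner',len(p),np.round([A.min(),A.max(),B.min(),B.max(),np.median(p[:,2])],1))
i=A<A.min()+12;print(np.round(np.polyfit(A,B,1),3)) 
edge=[(A[(A>t)&(A<t+6)].mean(),B[(A>t)&(A<t+6)].max()) for t in range(int(A.min())+6,int(A.max())-6,6)]
print('slope', np.round(np.polyfit(*zip(*edge),1),4))
# rack in hand
hsv=cv2.cvtColor(z['im'],cv2.COLOR_BGR2HSV)
k=(hsv[...,0]>100)&(hsv[...,0]<130)&(hsv[...,1]>100)&(u>195)&(u<350)&(v>120)&(v<360)
p=W[k]; p=p[(p[:,2]>187)&(p[:,2]<203)]; A=p[:,:2]@e;B=p[:,:2]@f
print('rack',np.round([A.min(),A.max(),B.min(),B.max(),np.median(p[:,2])],1)); q=p[:,:2].astype(np.float32); print(cv2.minAreaRect(q))
t=np.array([549.6,-163.5]); print('tcp',t@e,t@f)
for n in ('top',):
    Z=np.load('top0.npz');print()
```

```text
nose 983 [ -25.3  -15.  -581.7 -518.9   48.9]
corner 881 [  43.2  132.5 -515.5 -477.2   50. ]
[ 2.00000e-01 -5.02931e+02]
slope [-1.320000e-02 -4.783766e+02]
rack [ -19.    78.  -596.5 -547.3  196.4]
((543.2356567382812, -181.17303466796875), (96.96359252929688, 49.15108871459961), 68.54891204833984)
tcp 48.30865477843246 -571.3656306372463
```

Emit:
{"name": "arm_command", "arguments": {"moves": [[1,-12,4,0,0],[1,-30,9,0,0],[1,-50,14,0,0],[1,-68,18,0,0],[1,-78,21,0,0],[1,-83,22,0,0],[1,-83,22,15,0],[1,-83,22,35,0],[1,-83,22,55,0],[1,-83,22,75,0],[1,-83,22,90,0],[1,-83,22,90,0]]}}

```text
clock: 8.0
tcp_pos: [0.5579, -0.0782, 0.088]
orientation: [-0.001, -0.563, 0.827, 0.002]
wrist_force: [0.0, -0.5, -2.0]
finger_gap: 0.0469
```

Run:
```python
from h import *
to((560,-75,54),158.5)
im,d,c=shot('scene'); np.savez('s2.npz',im=im,W=cloud(d,c)); cv2.imwrite('pics/s2.png',cv2.resize(im[90:270,190:360],None,fx=4,fy=3.3,interpolation=cv2.INTER_CUBIC))
t=env.get_state()['tcp_pos'][:2]*1000; a=np.radians(68.6); print(t@[np.cos(a),np.sin(a)],t@[-np.sin(a),np.cos(a)])
```

```text
tcp [557.9 -78.2  88. ] yaw 158.5 shift [-3.7 -1.  34. ] turn -0.0 gap 0.0469 F [ 0.  -0.5 -2. ] t 8.0 j6 -1.48
130.9444832348861 -548.773905114415
```

View pics/s2.png

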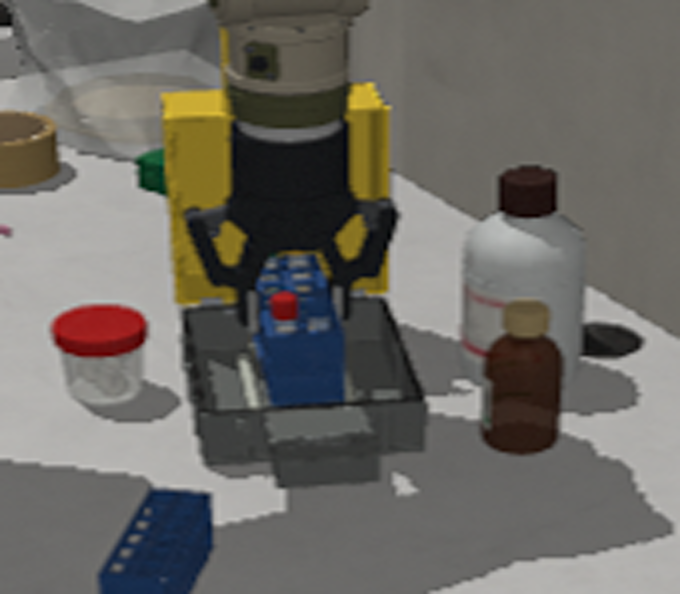

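The scene crop shows the rack hanging centred over the carrier floor, at (300,330) in the crop, clear of the walls. Lower it slowly.

Emit:
{"name": "arm_command", "arguments": {"moves": [[1,0,0,8,0],[1,0,0,14,0],[1,0,0,18,0],[1,0,0,22,0],[1,0,0,26,0],[1,0,0,29,0],[1,0,0,31,0],[1,0,0,32,0],[1,0,0,33,0],[1,0,0,33,0]]}}

```text
clock: 9.05
tcp_pos: [0.5597, -0.0781, 0.0573]
orientation: [0.0, -0.563, 0.826, 0.0]
wrist_force: [0.4, -0.1, -2.1]
finger_gap: 0.0471
```

Run:
```python
from h import *
to((557.9,-78,54),158.5)
```

```text
tcp [559.7 -78.1  57.3] yaw 158.5 shift [0.5 1.7 3.3] turn 0.001 gap 0.0471 F [ 0.4 -0.1 -2.1] t 9.1 j6 -1.48
```

Emit:
{"name": "arm_command", "arguments": {"moves": [[1,0,0,1.5,0],[1,0,0,3,0],[1,0,0,4,0],[1,0,0,4,0],[1,0,0,4,0]]}}

```text
clock: 9.55
tcp_pos: [0.5599, -0.0782, 0.054]
orientation: [0.0, -0.563, 0.826, -0.0]
wrist_force: [-1.6, 0.3, 5.7]
finger_gap: 0.0467
```

Emit:
{"name": "arm_command", "arguments": {"moves": [[0.35,0,0,-1,0],[0.25,0,0,-1,0],[0.25,0,0,-1,0],[0.25,0,0,-1,0],[0.25,0,0,-15,0],[0.25,0,0,-35,0],[0.25,0,0,-60,0],[0.25,0,0,-90,0],[0.25,0,0,-120,0],[0.25,0,0,-150,0],[0.25,0,0,-180,0],[0.25,0,0,-190,0]]}}

```text
clock: 10.75
tcp_pos: [0.5611, -0.0785, 0.2466]
orientation: [0.002, -0.563, 0.826, -0.002]
wrist_force: [0.4, -0.4, 0.0]
finger_gap: 0.0642
```

Run:
```python
from h import *
to((557.9,-78,54),158.5)
im,d,c=shot('wrist'); W=cloud(d,c)*1000; np.savez('w3.npz',im=im,W=W); cv2.imwrite('pics/w3.png',im)
a=np.radians(68.5); e=np.array([np.cos(a),np.sin(a)]);f=np.array([-e[1],e[0]])
hsv=cv2.cvtColor(im,cv2.COLOR_BGR2HSV)
k=(hsv[...,0]>100)&(hsv[...,0]<130)&(hsv[...,1]>100)&(W[...,2]>60)&(W[...,2]<80)
p=W[k]; A=p[:,:2]@e;B=p[:,:2]@f
print('rack',len(p),np.round([A.min(),A.max(),B.min(),B.max(),np.median(p[:,2])],1), cv2.minAreaRect(p[:,:2].astype(np.float32)))
im,d,c=shot('scene'); W=cloud(d,c)*1000
hsv=cv2.cvtColor(im,cv2.COLOR_BGR2HSV)
k=(hsv[...,0]>20)&(hsv[...,0]<35)&(hsv[...,1]>120)&(W[...,2]>55)
k[:,:225]=0;k[:,295:]=0
p=W[k]; A=p[:,:2]@e;B=p[:,:2]@f;
for lo in range(60,300,40):
    i=(p[:,2]>lo)&(p[:,2]<lo+40)
    if i.sum(): print(lo,i.sum(),np.round([np.median(A[i])-130,A[i].min()-130,A[i].max()-130,B[i].min()+549.6,B[i].max()+549.6],1))
k=(W[...,2]>150)&(hsv[...,2]<60); k[:,:230]=0;k[:,290:]=0
```

```text
tcp [561.1 -78.5 246.6] yaw 158.5 shift [  0.8   4.1 192.6] turn 0.001 gap 0.0642 F [ 0.4 -0.4  0. ] t 10.8 j6 -1.48
rack 3065 [  65.3  196.3 -574.6 -527.5   70.3] ((560.6617431640625, -80.22314453125), (130.989013671875, 47.11941909790039), 68.53684997558594)
60 734 [139.5  41.9 539.6 -72.9  74.2]
100 717 [140.9  42.  150.2 -72.2  73.9]
140 737 [141.5  83.3 152.  -72.5  75.9]
180 438 [125.9  81.1 149.  -72.5  75.1]
220 345 [ 90.2 -10.9 132.2 -61.8  71.2]
260 67 [ 89.4 -14.1  94.6 -46.8  47.6]
```

View pics/w3.png

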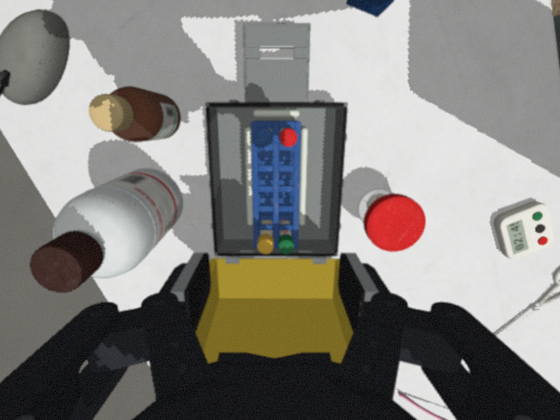

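The rack sits between the rails: in the wrist picture it is at (275,187), with its top at 70 mm as expected. The lid is near upright (about 1.6 rad). I go over it with closed fingers to get behind it.

Emit:
{"name": "arm_command", "arguments": {"moves": [[1,0,0,-30,0],[1,0,0,-60,0],[1,0,0,-95,0],[1,0,0,-100,0],[1,0,0,-100,0]]}}

```text
clock: 11.35
tcp_pos: [0.56, -0.0783, 0.3426]
orientation: [0.0, -0.563, 0.826, 0.0]
wrist_force: [0.1, -0.1, -0.5]
finger_gap: 0.0001
```

```bash
cat >> h.py <<'E'
a=np.radians(68.5); e=np.array([np.cos(a),np.sin(a)]); f=np.array([-e[1],e[0]])
def car():
    s=env.get_state(); t=s['tcp_pos']*1000; F=s['wrist_force']
    print('carrier xyz',np.round([t[:2]@e-130,t[:2]@f+550,t[2]],1),'F',np.round([F[:2]@e,F[:2]@f,F[2]],1),'t',round(s['clock'],2),'gap',round(s['finger_gap'],4),'j',np.round(s['joint_pos'],2))
E
python3 -c "
from h import *
car()"
```

```text
carrier xyz [2.400e+00 3.000e-01 3.426e+02] F [-0.1 -0.1 -0.5] t 11.35 gap 0.0001 j [-0.28  0.29  0.24  1.52  0.   -1.48]
```

Emit:
{"name": "arm_command", "arguments": {"moves": [[1,-20,0,0,0],[1,-50,0,0,0],[1,-85,0,0,0],[1,-120,0,0,0],[1,-155,0,0,0],[1,-185,0,0,0],[1,-200,0,0,0],[1,-203,0,20,0],[1,-203,0,45,0],[1,-203,0,70,0],[1,-203,0,72,0],[1,-203,0,72,0]]}}

```text
clock: 12.55
tcp_pos: [0.6331, 0.1102, 0.2699]
orientation: [-0.001, -0.563, 0.827, 0.001]
wrist_force: [0.1, -0.1, 0.2]
finger_gap: -0.0001
```

```bash
python3 -c "
from h import *
car()
im,d,c=shot('scene'); cv2.imwrite('pics/s3.png',cv2.resize(im[0:250,170:400],None,fx=3,fy=2.4))"
```

```text
carrier xyz [204.5   1.4 269.9] F [-0.  -0.1  0.2] t 12.55 gap -0.0001 j [ 0.05  0.45  0.3   1.42 -0.   -1.15]
```

View pics/s3.png

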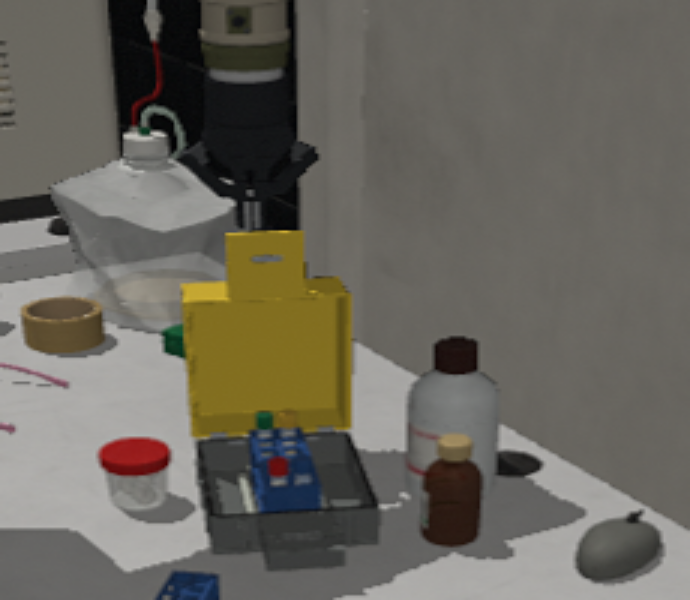

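Emit:
{"name": "arm_command", "arguments": {"moves": [[1,25,0,0,0],[1,44,0,0,0],[1,56,0,-1,0],[1,72,0,-5,0],[1,88,0,-8,0],[1,102,0,-9,0],[1,118,0,-9,0],[1,134,0,-8,0],[1,150,0,-5,0],[1,164,0,-2,0],[1,176,0,2,0],[1,176,0,2,0]]}}

```text
clock: 13.8
tcp_pos: [0.5683, -0.0548, 0.2684]
orientation: [-0.001, -0.562, 0.827, 0.0]
wrist_force: [-0.7, 0.4, 0.9]
finger_gap: -0.0001
```

```bash
python3 -c "
from h import *
car()
"
```

```text
carrier xyz [ 27.3   1.2 268.4] F [0.1 0.8 0.9] t 13.8 gap -0.0001 j [-0.24  0.3   0.08  1.35 -0.   -1.43]
```

Emit:
{"name": "arm_command", "arguments": {"moves": [[1,10,0,3,0],[1,20,0,8,0],[1,30,0,13,0],[1,38,0,18,0],[1,47,0,23,0],[1,56,0,29,0],[1,64,0,35,0],[1,72,0,42,0],[1,72,0,42,0]]}}

```text
clock: 14.7
tcp_pos: [0.5422, -0.1209, 0.2258]
orientation: [-0.001, -0.562, 0.827, 0.001]
wrist_force: [0.4, -0.1, 0.2]
finger_gap: 0.0
```

```bash
python3 -c "
from h import *
car()
im,d,c=shot('scene'); cv2.imwrite('pics/s4.png',cv2.resize(im[0:250,170:400],None,fx=3,fy=2.4))"
```

```text
carrier xyz [-43.8   1.2 225.8] F [ 0.1 -0.4  0.2] t 14.7 gap 0.0 j [-0.36  0.28 -0.05  1.24 -0.   -1.56]
```

View pics/s4.png

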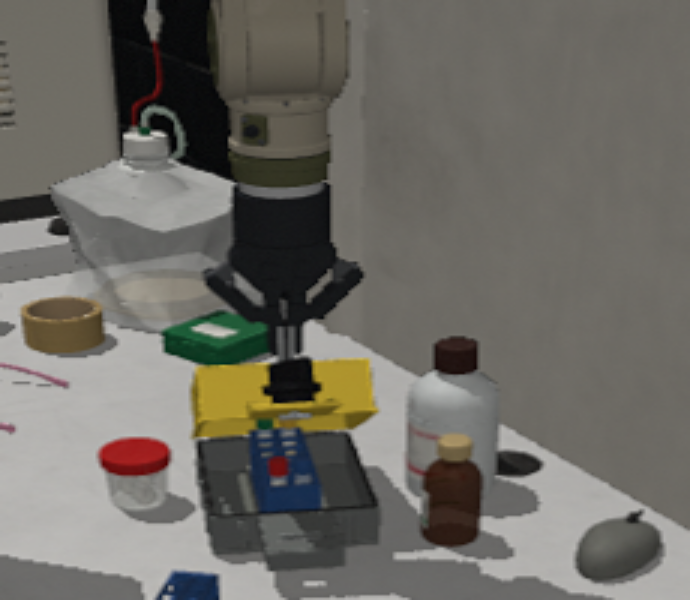

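The lid is about 0.6 rad open with the fingers on the knob at (290,350). Now I shift to the cover's top and press it down.

Emit:
{"name": "arm_command", "arguments": {"moves": [[1,0,0,-14,0],[1,-20,0,-16,0],[1,-48,0,-14,0],[1,-48,0,8,0],[1,-48,0,26,0],[1,-36,0,36,0],[1,-23,0,47,0],[1,-13,0,60,0],[1,-4,0,72,0],[1,4,0,82,0],[1,8,0,90,0],[1,8,0,90,0]]}}

```text
clock: 15.95
tcp_pos: [0.5392, -0.128, 0.136]
orientation: [-0.001, -0.563, 0.827, 0.001]
wrist_force: [-0.0, 0.1, 0.2]
finger_gap: -0.0001
```

Emit:
{"name": "arm_command", "arguments": {"moves": [[1,2,0,3,0],[1,3,0,5,0],[1,4,0,7,0],[1,5,0,8,0],[1,6,0,9,0],[1,6,0,9,0]]}}

```text
clock: 16.55
tcp_pos: [0.5381, -0.1331, 0.1282]
orientation: [0.0, -0.563, 0.826, 0.0]
wrist_force: [0.6, 0.3, 0.3]
finger_gap: 0.0001
```

```bash
python3 -c "
from h import *
car()
"
```

```text
carrier xyz [-56.6   0.6 128.2] F [ 0.5 -0.4  0.3] t 16.55 gap 0.0001 j [-0.39  0.34 -0.22  1.01  0.   -1.58]
```

Emit:
{"name": "arm_command", "arguments": {"moves": [[1,0,0,1,0],[1,0,0,2,0],[1,0,0,3,0],[1,0,0,4,0],[1,0,0,4.5,0],[1,0,0,4.5,0]]}}

```text
clock: 17.15
tcp_pos: [0.5382, -0.1331, 0.1255]
orientation: [0.0, -0.563, 0.826, -0.001]
wrist_force: [-4.0, 1.0, 11.2]
finger_gap: -0.0001
```

```bash
python3 -c "
from h import *
car()
im,d,c=shot('top'); W=cloud(d,c)*1000; hsv=cv2.cvtColor(im,cv2.COLOR_BGR2HSV)
k=(hsv[...,0]>20)&(hsv[...,0]<35)&(hsv[...,1]>120); k[:, :150]=0; k[:,270:]=0; k[:150]=0;k[260:]=0
p=W[k]; A=p[:,:2]@e-130;B=p[:,:2]@f+550
for x in range(-160,100,20):
    i=(A>x)&(A<x+20)
    if i.sum()>3: print(x,i.sum(),np.round(np.percentile(p[i,2],[10,50,90]),1),np.round([B[i].min(),B[i].max()]))
"
```

```text
carrier xyz [-56.6   0.5 125.5] F [-0.5  4.1 11.2] t 17.15 gap -0.0001 j [-0.39  0.34 -0.23  1.   -0.   -1.58]
-160 101 [53.1 56.  57.9] [-32.  34.]
-140 90 [54.1 56.  58.3] [-33.  34.]
-120 185 [54.3 57.5 91.5] [-33.  35.]
-100 401 [53.8 57.3 99. ] [-70.  73.]
-80 179 [105.  107.4 109.7] [-71.  74.]
```

Emit:
{"name": "arm_command", "arguments": {"moves": [[1,0,0,-25,0],[0.4,15,0,-55,-0.1],[0.4,40,0,-75,-0.2],[0.4,60,0,-75,-0.32],[0.4,73,0,-75,-0.44],[0.4,73,0,-75,-0.54],[0.4,73,0,-75,-0.61],[0.4,73,0,-75,-0.61],[0.4,73,0,-75,-0.61]]}}

```text
clock: 18.1
tcp_pos: [0.5113, -0.2009, 0.1987]
orientation: [-0.0, 0.785, -0.62, -0.0]
wrist_force: [1.0, 0.2, -0.2]
finger_gap: 0.0513
```

```bash
python3 -c "
from h import *
car(); to((0,0,0),193.5)
im,d,c=shot('wrist'); W=cloud(d,c)*1000; cv2.imwrite('pics/w5.png',im)
k=(W[...,2]>94)&(W[...,2]<106)&(im.max(2)<90)
A=W[...,:2]@e-130;B=W[...,:2]@f+550
k&=(A>-165)&(A<-95)&(abs(B)<35)
q=np.stack([A[k],B[k]],1).astype(np.float32); print(k.sum(),cv2.minAreaRect(q),np.median(W[k][:,2]))
v,u=np.where(k);print(u.mean(),v.mean())
"
```

```text
carrier xyz [-129.5    0.6  198.7] F [ 0.5 -0.8 -0.2] t 18.1 gap 0.0513 j [-0.52  0.28 -0.12  1.17  0.   -2.33]
tcp [ 511.3 -200.9  198.7] yaw -166.6 shift [-313.8  450.9  198.8] turn -0.002 gap 0.0513 F [ 1.   0.2 -0.2] t 18.1 j6 -2.33
762 ((-128.15707397460938, -1.4248027801513672), (44.047855377197266, 12.357278823852539), 35.15229034423828) 102.57123561166166
272.37401574803147 214.4028871391076
```

View pics/w5.png

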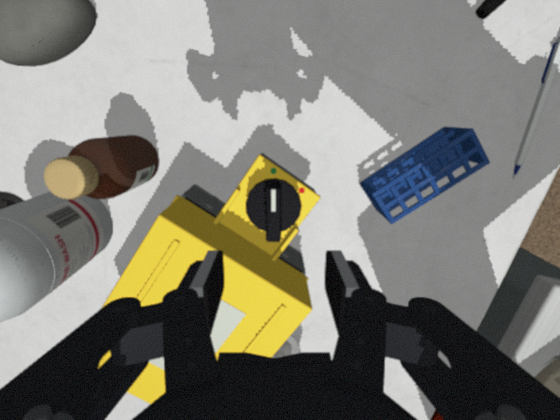

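Emit:
{"name": "arm_command", "arguments": {"moves": [[0.55,0.5,-1.5,20,0],[0.55,0.5,-1.5,45,0],[0.55,0.5,-1.5,70,0],[0.55,0.5,-1.5,88,0],[0.55,0.5,-1.5,96,0],[0.55,0.5,-1.5,100,0],[0.55,0.5,-1.5,100,0]]}}

```text
clock: 18.85
tcp_pos: [0.5131, -0.2011, 0.0989]
orientation: [-0.0, 0.785, -0.619, -0.0]
wrist_force: [-0.3, 0.5, 0.6]
finger_gap: 0.0387
```

Emit:
{"name": "arm_command", "arguments": {"moves": [[0.8,0,0,0,0],[1,0,0,0,0],[1,0,0,0,0],[1,0,0,0,0],[1,0,0,0,0],[1,0,0,0,0],[1,0,0,0,0]], "squeeze": 50}}

```text
clock: 19.55
tcp_pos: [0.5129, -0.2016, 0.099]
orientation: [0.0, 0.785, -0.619, 0.0]
wrist_force: [-3.9, -2.9, 4.1]
finger_gap: 0.0107
```

```bash
python3 -c "
from h import *
car(); to((0,0,0),193.5)
"
```

```text
carrier xyz [-129.6   -1.1   99. ] F [-4.2  2.6  4.1] t 19.55 gap 0.0107 j [-0.52  0.36 -0.27  0.94 -0.   -2.33]
tcp [ 512.9 -201.6   99. ] yaw -166.5 shift [-315.6  451.8   98.8] turn -0.001 gap 0.0107 F [-3.9 -2.9  4.1] t 19.6 j6 -2.33
```

Emit:
{"name": "arm_command", "arguments": {"moves": [[1,0,0.5,2,0],[1,0,0.5,4,0],[1,0,0.5,6,0],[1,0,0.5,8,0],[1,0,0.5,10,0],[1,0,0.5,12,0],[1,0,0.5,13,0],[1,0,0.5,13,0],[1,0,0.5,13,0]]}}

```text
clock: 20.45
tcp_pos: [0.513, -0.2017, 0.0878]
orientation: [0.0, 0.785, -0.619, 0.001]
wrist_force: [-6.9, -0.5, 17.6]
finger_gap: 0.0111
```

```bash
python3 -c "
from h import *
car()
"
```

```text
carrier xyz [-129.7   -1.2   87.8] F [-3.   6.3 17.6] t 20.45 gap 0.0111 j [-0.52  0.37 -0.29  0.91 -0.   -2.33]
```

Emit:
{"name": "arm_command", "arguments": {"moves": [[1,0,0,0.5,0.06],[1,0,0,0.5,0.18],[1,0,0,0.5,0.3],[1,0,0,0.5,0.42],[1,0,0,0.5,0.54],[1,0,0,0.5,0.66],[1,0,0,0.5,0.78],[1,0,0,0.5,0.9],[1,0,0,0.5,1.02],[1,0,0,0.5,1.14],[1,0,0,0.5,1.23],[1,0,0,0.5,1.25]]}}

```text
clock: 21.65
tcp_pos: [0.5113, -0.2013, 0.0877]
orientation: [-0.001, -0.274, 0.962, -0.001]
wrist_force: [-12.4, 0.7, 24.6]
finger_gap: 0.0108
```

```bash
python3 -c "
from h import *
car();to((0,0,0),193.5-70); print(env.get_state()['ft_torque'])
"
```

```text
carrier xyz [-129.9    0.5   87.7] F [-3.9 11.8 24.6] t 21.65 gap 0.0108 j [-0.52  0.37 -0.29  0.91 -0.   -1.07]
tcp [ 511.3 -201.3   87.7] yaw 121.8 shift [328.6 440.4  88. ] turn -0.03 gap 0.0108 F [-12.4   0.7  24.6] t 21.6 j6 -1.07
[-0.09764565  2.76422354  0.4293181 ]
```

Emit:
{"name": "arm_command", "arguments": {"moves": [[1,0,0,-2,0],[1,0,0,-4,0],[1,0,0,-6,0],[1,0,0,-7,0],[1,0,0,-7,0],[0.7,0,0,-7,0],[0.6,0,0,-7,0],[0.55,0,0,-7,0],[0.55,0,0,-7,0]]}}

```text
clock: 22.55
tcp_pos: [0.5127, -0.2009, 0.092]
orientation: [0.0, -0.275, 0.962, 0.0]
wrist_force: [-0.6, -0.2, 0.1]
finger_gap: 0.0384
```

Emit:
{"name": "arm_command", "arguments": {"moves": [[0.5,0,0,-15,0],[0.5,0,0,-40,0],[0.5,0,0,-75,0],[0.4,0,0,-110,0],[0.4,0,0,-110,0]]}}

```text
clock: 23.05
tcp_pos: [0.5152, -0.2025, 0.2074]
orientation: [0.003, -0.275, 0.962, -0.003]
wrist_force: [-0.2, -0.6, 0.9]
finger_gap: 0.0514
```

```bash
python3 -c "
from h import *
car(); to((0,0,0),193.5)
im,d,c=shot('wrist'); W=cloud(d,c)*1000; cv2.imwrite('pics/w6.png',im)
A=W[...,:2]@e-130;B=W[...,:2]@f+550
k=(W[...,2]>88)&(W[...,2]<106)&(im.max(2)<90)&(A>-165)&(A<-98)&(abs(B)<35)
q=np.stack([A[k],B[k]],1).astype(np.float32); print(k.sum(),cv2.minAreaRect(q),np.median(W[k][:,2]))
k=(W[...,2]>100)&(W[...,2]<115)&(A>-75)&(A<80); print('cover top',k.sum(), np.round(np.linalg.lstsq(np.stack([A[k],A[k]*0+1],1),W[k][:,2],rcond=None)[0],4))
"
```

```text
carrier xyz [-129.6   -3.6  207.4] F [-0.6  0.   0.9] t 23.05 gap 0.0514 j [-0.52  0.28 -0.1   1.18  0.   -1.08]
tcp [ 515.2 -202.5  207.4] yaw 121.9 shift [331.5 445.6 202.4] turn -1.25 gap 0.0514 F [-0.2 -0.6  0.9] t 23.1 j6 -1.08
699 ((-128.88938903808594, -0.33699798583984375), (12.807572364807129, 43.5786247253418), 55.9402961730957) 97.69271587272269
cover top 11087 [1.000000e-04 1.091159e+02]
```

View pics/w6.png

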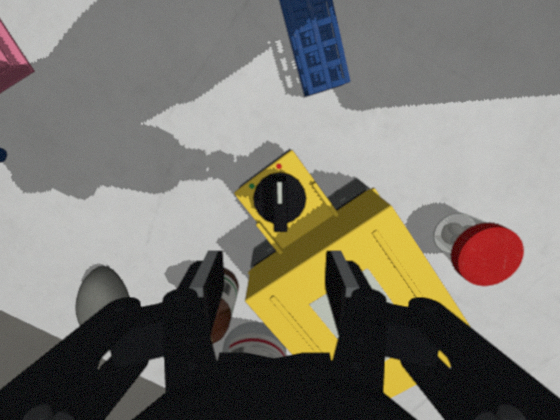

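The pointer at (280,190) now faces the red dot at (279,166). The bar turned 69 deg (1.21 rad), its top is 4.9 mm lower, and the cover is flat at 109 mm. Handing in.

```bash
python3 -c "
from h import *
print(env.hand_in())"
```

```text
the job is handed in; nothing more can be done
None
```

The rack with its tubes is in the carrier, the lid is shut and the knob is locked. I handed the job in at about 23 s of the 67 s allowed. The hand-in reports no verdict.

**Rack:** I set the large blue rack between the white rails and let go. Its top then measured 70 mm above the desk, as expected for a rack standing on the floor. It sat within about 2 mm of the seat in plan, with all the caps still in place. The lid hides the rack and tubes now, so I couldn't check them again after shutting it.

**Lid:** I pushed it over from behind and pressed it shut. In the last check the cover was level at 109 mm, against 108 mm nominal.

**Knob:** I pressed it to the stop and turned it clockwise. After I let go, the bar had turned 69° (1.21 rad), pointed at the red dot, and stood 4.9 mm below its up position. That is inside the 3.5–7 mm band.

**Bystanders and forces:** I never brought the arm or rack against the bottles or the jar. The last picture, which shows all or part of each, showed nothing moved or tipped, but I didn't measure their positions again. The largest force I read was about 28 N at the wrist while turning the knob. At hand-in the gripper hung free about 85 mm above the nose. No check failed, and my position readings differed from each other by only 1–3 mm.

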